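# Hold a slide rack ready over the staining dish

## Robot

A 7-joint arm with a two-finger parallel gripper is mounted at the origin on the work surface. World frame = base frame: x ahead of the robot, y to its left, z up, the work surface at z = 0. Lengths are in m, angles in rad, forces in N, time in s.
With the tool pointing down it reaches from about 0.4 to 0.875 m from the base axis. Payload 6.5 kg.
Tool frame: the origin (TCP) lies on the mounting face of the last link; the fingertips stand 173 mm ahead of it and the grasp point (between the pads) lies 155 mm ahead of it; z points along the fingers, y is the line along which they close (so a half turn about z gives the same grasp; the last joint's range is limited). The gripper opens to 85 mm and grips with 20 to 120 N. Pads are 22 mm wide; open, the fingers measure 114 mm over their backs; the gripper's body (76 mm by 85 mm) begins 54 mm behind the grasp point. The pads swing forward as they close: fully open they stand 13 mm farther back than shut.
Start: joints at [-1.397, 0.536, -0.004, 1.538, 0.003, 1.067, -0.071], TCP at [0.154, 0.631, 0.405] pointing down, gripper open.
Joint ranges: [-2.7, 2.7], [-0.37, 2.16], [-1.27, 1.26], [0.24, 2.4], [-1.31, 4.45], [0.19, 1.91], [-2.76, 2.76]. Speed limits (rad/s): [2.39, 2.39, 3.14, 3.14, 3.14, 3.14, 3.14].

## Interface

Orientations are given as [roll, pitch, yaw] about the fixed x, y, z axes, in that order (R = Rz(yaw) Ry(pitch) Rx(roll)).
In Python, from workcell import arm, imaging gives the robot as it stands.
- The arm moves only by the tool servo_tool, never from a script. Its argument "deltas" is a list of rows, each a list of 3 entries, a list of its own where there are three numbers: the shift along the world's x, y, z scaled (see below), then the turn, a rotation vector about the world's x, y, z scaled (see below), then the opening, from 0 (shut) to 1 (fully open). In form: [[[tx, ty, tz], [ax, ay, az], jaw], ...]. A call has 1 to 8 rows; each row shifts and turns the commanded pose from where the row before left it; what a row does not reach is not made up. The controller multiplies each number of a shift by 60 cm and each number of a turn by 180 degrees. A row lasts 1/12 s, in which the tool goes at most 41.7 mm and 7.16 degrees, less where a joint would pass 70% of its speed; a pose out of reach is approached as far as the arm can. A call with a number of a shift or a turn outside -1 to 1 is refused whole. A call with a gripper value outside its range is refused whole. The fingers move at their own pace and stop on an object; "force" is the grip in N (left out, the last holds). Time passes only in rows, so rows that do not move let the fingers close. It gives the time, the measured TCP pose, the force, the opening and the grip force at its end, in the units of the state.
- arm.get_obs(): the state, without advancing time (a new reading comes with each control period).
- imaging.get_image(name): name is "side" or "top"; returns a dict with "color" (420x560x3 uint8, red, green, blue), "fx", "fy", "cx", "cy" (pixels), "k1" (the pictures are not rectified: a ray, as slopes to the right and down, at radius r is drawn at 1 + k1 r^2 times it, then the intrinsics apply), "rvec" (rotation vector, rad) and "tvec" (3), from world to camera coordinates, as OpenCV has them. Camera axes: x right, y down, z forward; pixel columns grow to the right and rows downward; lengths in m; the calibration is good to about 2 mm. A picture is of the moment at which its call begins. There is no depth.
- arm.close_job(): hands the job in; it is judged then, once.
The state is a dict: "time_s": time; "q": joint angles; "joint_velocities": joint speeds; "joint_efforts": joint torques, N m; "eef_pos": TCP position; "ee_rot": TCP orientation; "contact_force": force on the tool from outside, world axes, zero at the start; "moment": the same for the moment, N m; "gripper_width": finger opening in m; "gripper_force": force on a finger pad.
Only numpy, scipy, OpenCV 4.12 (cv2) and the standard library are available. Lean on these libraries where they do the work, as an engineer would, in place of code of your own. Each camera call takes 0.05 s, during which the arm holds its last target. There are 200 camera calls.

## Task

The blood smears must go into the open staining dish the moment the timer rings, but a spatula was left lying across its mouth: lay the spatula flat and lengthwise in the empty compartment of the instrument tray. Then take the slide rack by its handle and carry it upright, over and clear of the sample tubes and the covered dishes, to the open dish. Finish while still holding it: keep it still and level about a finger's breadth above the rim, centred and turned so that it could be lowered straight in, touching nothing but your grip, and leave everything else as it stands.

Things in the scene. Friction and masses are not known exactly. Their poses are not given: they have to be found in the camera images.
- open_dish: The only staining dish without a lid: off-white plastic box, 85 (x) by 105 (y) by 68 mm high, walls 3 mm (mouth 79 x 99 mm), rim flange 90 x 110 mm. Fixed, upright. Origin: centre of the underside, 4 mm above the bench. One of three such dishes in a row, 105 mm apart along their x axis, in a flat steel holder; it may be the middle or either end one.
- open_dish_mouth (a point): Centre of the open dish's mouth, in the plane of its rim (72 mm above the bench); axes as the dish's.
- spatula: Spatula, 160 mm long (x), at the start across the open dish roughly along the dish's y, resting on its rim. Origin: middle of its length, on the underside, which is one flat plane; z up. Black handle 12 mm wide (y), 10 mm thick, from x = -80 to +20 mm; then steel shank and blade, 3 mm thick, up to 16 mm wide, to +80 mm. 50 g, balances near x = -7 mm: grip the handle there.
- instrument_tray: Shallow stainless tray, fixed on the bench, 190 (x) by 134 (y) by 18 mm high; floor and walls 3 mm. A lengthwise divider, 13 mm high above the floor, makes two compartments, each 184 mm long and about 62 mm wide: the +y one holds the forceps, the -y one is empty. Origin: centre of the underside.
- empty_slot (a point): Middle of the floor of the tray's empty compartment (3 mm above the bench); x along the compartment, z up.
- slide_rack: Steel slide rack with ten upright glass slides, standing on the bench: 84 (x) by 64 (y) by 30 mm, under a wire bail with a black handle 56 mm long (x), 12 mm wide (y), 14 mm high, its top 96 mm above the underside. Origin: centre of the underside, z up. About 220 g, hangs balanced from the handle. Its length (x) must lie along the open dish's length (y), either way round.
- rack_grip (a point): Centre of the slide rack's handle, 89 mm above the rack's underside; axes as the rack's. About 45 mm of free height below the handle.
- covered_dish_a: A staining dish like the open one, with a lid on. Fixed. Origin: centre of the underside.
- covered_dish_b: The other covered staining dish. Fixed. Origin: centre of the underside.
- lid_a: Lid of covered_dish_a: off-white plate 88 x 108 x 4 mm with a round knob, whose top is 91 mm above the bench. Origin: centre of the plate's underside, at the dish's rim. Loose: leave it on its dish.
- lid_b: Lid of covered_dish_b, the same. Loose: leave it on its dish.
- tube_rack: Rack for sample tubes between tray and dishes: 158 mm along its x, 80 mm along its y, 80 mm high, white end plates and clear shelves; loose, about 0.5 kg. Origin: centre of the underside. The tubes in it reach 114 mm above the bench. Leave it where it stands.
- forceps: Steel forceps, 150 mm long, lying in the tray's +y compartment. Origin: middle, on the underside. Leave them there.
- timer: White bench timer, 66 x 66 x 18 mm, on the bench. Origin: centre of the underside. Leave it there.
- tube_a: One of four loose sample tubes standing in the tube rack, 13 mm thick with a 17 mm cap, 104 mm long, cap top 114 mm above the bench. Origin: centre of the foot, 10 mm above the bench. Leave it standing there.
- tube_b: One of four loose sample tubes standing in the tube rack, 13 mm thick with a 17 mm cap, 104 mm long, cap top 114 mm above the bench. Origin: centre of the foot, 10 mm above the bench. Leave it standing there.
- tube_c: One of four loose sample tubes standing in the tube rack, 13 mm thick with a 17 mm cap, 104 mm long, cap top 114 mm above the bench. Origin: centre of the foot, 10 mm above the bench. Leave it standing there.
- tube_d: One of four loose sample tubes standing in the tube rack, 13 mm thick with a 17 mm cap, 104 mm long, cap top 114 mm above the bench. Origin: centre of the foot, 10 mm above the bench. Leave it standing there.

How it is judged:
On the way, in this order (a step that is already met when the one before it is completed fails the run):
1. the spatula is laid down in the empty compartment: lengthwise, within 15 mm of its floor while still held (x of spatula in the frame of empty_slot between -0.016 and 0.016 m and y of spatula in the frame of empty_slot between -0.026 and 0.026 m and angle between the x axis of spatula and the x axis of empty_slot, either way round below 0.26 rad and z of spatula in the frame of empty_slot below 0.015 m and contact force between the fingers and spatula above 0.2 N).
2. the spatula lies flat in the empty compartment, let go and at rest (x of spatula in the frame of empty_slot between -0.016 and 0.016 m and y of spatula in the frame of empty_slot between -0.026 and 0.026 m and angle between the x axis of spatula and the x axis of empty_slot, either way round below 0.26 rad and z of spatula in the frame of empty_slot between -0.004 and 0.004 m and angle between spatula's own z axis and vertical below 0.08 rad and contact force between the fingers and spatula below 0.05 N and linear speed of spatula below 0.02 m/s), for 0.2 s.
3. the slide rack is lifted by its handle, its underside at least 40 mm above the bench (height (world z) of slide_rack above 0.04 m and contact force between the fingers and slide_rack above 0.5 N), for 0.1 s.
At the end, for the whole second after the job is handed in: Rack held still over the open dish, not touching: underside 3 to 30 mm above the rim, centred within 7 mm along each dish axis, length along the dish's within 0.10 rad, tilt under 0.10 rad. Spatula released, flat on the empty compartment's floor, lengthwise, within 16 x 26 mm of its middle (all of step 2 and x of slide_rack in the frame of open_dish_mouth between -0.007 and 0.007 m and y of slide_rack in the frame of open_dish_mouth between -0.007 and 0.007 m and z of slide_rack in the frame of open_dish_mouth between 0.003 and 0.03 m and angle between the x axis of slide_rack and the y axis of open_dish, either way round below 0.1 rad and angle between slide_rack's own z axis and vertical below 0.1 rad and linear speed of slide_rack below 0.02 m/s and contact force between the fingers and slide_rack above 0.5 N and contact force between slide_rack and open_dish below 0.02 N); the arm keeps its last pose, push and grip.
It fails at once if the slide rack is tipped by more than 0.6 rad (angle between slide_rack's own z axis and vertical above 0.6 rad).
It fails at once if the slide rack strikes the tube rack, a tube, a covered dish or a lid (more than 1 N) (contact force between slide_rack and tube_rack above 1 N or contact force between slide_rack and covered_dish_a above 1 N or contact force between slide_rack and covered_dish_b above 1 N or contact force between slide_rack and lid_a above 1 N or contact force between slide_rack and lid_b above 1 N or contact force between slide_rack and tube_a above 1 N or contact force between slide_rack and tube_b above 1 N or contact force between slide_rack and tube_c above 1 N or contact force between slide_rack and tube_d above 1 N).
It fails at once if the tube rack is shifted by more than 15 mm, or a tube leans more than 0.3 rad or is shifted by more than 20 mm (distance of tube_rack from where it was at the start of the episode above 0.015 m or angle between any of tube_a, tube_b, tube_c, tube_d's own z axis and vertical above 0.3 rad or distance of any of tube_a, tube_b, tube_c, tube_d from where it was at the start of the episode above 0.02 m).
It fails at once if a lid is shifted by more than 10 mm (distance of any of lid_a, lid_b from where it was at the start of the episode above 0.01 m).
It fails at once if the forceps or the timer are shifted by more than 25 mm (distance of any of forceps, timer from where it was at the start of the episode above 0.025 m).
It also fails if it takes over 64 s, if anything falls off the work surface, if the arm or the gripper's body presses on something with over 40 N, if the wrist force passes 120 N, or if a joint passes its speed limit or range.

## Working session

There is one attempt and no reset: what is moved stays moved. The work goes in short steps, Python scripts to look and compute and a tool call to move; the robot and the scene stay as the last step left them, time stands still between calls to the robot, and variables do not carry over. Pictures are saved under pics/ and viewed, at most 10 in all, crops included, and the job is handed in when it is done.

Besides the shell and the picture viewer there is one more tool, called as name(argument=value, ...), one argument or row to a line, values as JSON. servo_tool: Moves the arm, as the interface text tells. Its arguments: {"type":"object","properties":{"deltas":{"type":"array"},"force":{"type":"number"}},"required":["deltas"]}

```bash
mkdir -p pics; cat > h.py <<'E'
import numpy as np, cv2
from workcell import arm, imaging
def snap(n,tag):
    d=imaging.get_image(n); cv2.imwrite(f'pics/{tag}.png',d['color'][:,:,::-1]); np.save(f'pics/{tag}.npy',d,allow_pickle=True); return d
def load(tag): return np.load(f'pics/{tag}.npy',allow_pickle=True).item()
def rays(d,px):
    px=np.atleast_2d(np.array(px,float)); K=np.array([[d['fx'],0,d['cx']],[0,d['fy'],d['cy']],[0,0,1]])
    u=cv2.undistortPoints(px[:,None],K,np.array([d['k1'],0,0,0,0.]))[:,0]
    R=cv2.Rodrigues(np.array(d['rvec'],float))[0]; t=np.array(d['tvec'],float).ravel()
    return -R.T@t, np.c_[u,np.ones(len(u))]@R
def onplane(d,px,z):
    c,r=rays(d,px); return c+r*((z-c[2])/r[:,2])[:,None]
def proj(d,P):
    K=np.array([[d['fx'],0,d['cx']],[0,d['fy'],d['cy']],[0,0,1]])
    return cv2.projectPoints(np.atleast_2d(np.array(P,float)),np.array(d['rvec'],float),np.array(d['tvec'],float),K,np.array([d['k1'],0,0,0,0.]))[0][:,0]
E
python3 - <<'E'
from h import *
for n in('top','side'):
    d=snap(n,n+'0'); print(n,{k:d[k] for k in d if k!='color'},rays(d,[[280,210]]))
o=arm.get_obs(); print({k:np.round(v,3) for k,v in o.items()})
E
```

```text
top {'fx': 386.5086120412847, 'fy': 386.5086120412847, 'cx': 275.37653676995836, 'cy': 210.7181256686091, 'k1': -0.01435243596645594, 'rvec': array([ 2.16266494, -2.15223688,  0.07590594]), 'tvec': array([0.08909873, 0.60612828, 0.75502546])} (array([0.52846177, 0.06973246, 0.81317837]), array([[ 0.10015839,  0.01640833, -0.99490985]]))
side {'fx': 448.53606950730926, 'fy': 448.53606950730926, 'cx': 269.54970602116236, 'cy': 205.25230676941425, 'k1': -0.10363329416305889, 'rvec': array([ 2.18281921, -0.39974654,  0.20847505]), 'tvec': array([-0.52554278,  0.22934187,  0.67247458])} (array([ 0.34414529, -0.56212917,  0.58871876]), array([[ 0.30906629,  0.73352485, -0.60586655]]))
{'time_s': np.float64(0.1), 'q': array([-1.397,  0.537, -0.004,  1.539,  0.003,  1.067, -0.071]), 'joint_velocities': array([ 0.   , -0.   , -0.002, -0.002, -0.   ,  0.   ,  0.001]), 'joint_efforts': array([ 3.0000e-03, -5.8456e+01,  1.0520e+00, -2.5978e+01,  1.3000e-02,
        5.0000e-03, -0.0000e+00]), 'eef_pos': array([0.154, 0.631, 0.404]), 'ee_rot': array([-3.14 ,  0.   ,  2.902]), 'contact_force': array([-0.164,  0.396, -0.102]), 'moment': array([-0.02 ,  0.029, -0.016]), 'gripper_force': np.float64(0.0), 'gripper_width': np.float64(0.085)}
```

View pics/top0.png

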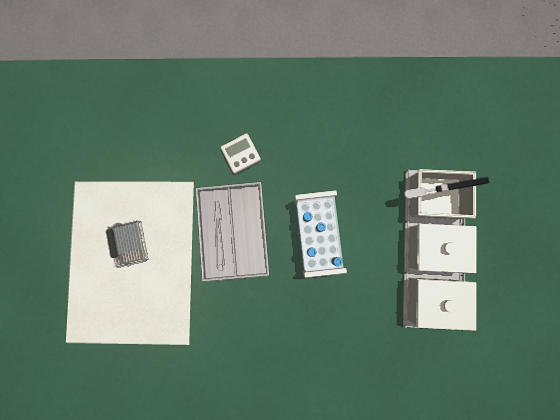

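View pics/side0.png

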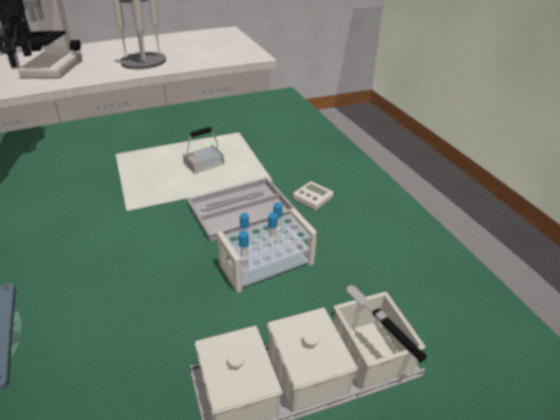

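The top picture (up = +x, right = −y) shows the spatula's black handle from about (437,190) to (488,181) and its blade at (410,193) on the end dish (447,193). The rack handle is near (112,242), the tray near (233,231) with its right (−y) half empty, and the tubes near (320,235). The side picture agrees. Next I'll take measurements from masks.

```bash
python3 - <<'E'
from h import *
d=load('top0'); s=load('side0')
def mask(d,f,box):
    im=d['color'].astype(int); m=f(im); z=np.zeros(m.shape,np.uint8); a,b,c,e=box; z[b:e,a:c]=m[b:e,a:c]; 
    n,l,st,ce=cv2.connectedComponentsWithStats(z)
    return (l==1+np.argmax(st[1:,4])).astype(np.uint8)
def rect(m):
    y,x=np.nonzero(m); r=cv2.minAreaRect(np.c_[x,y].astype(np.float32)); return cv2.boxPoints(r),r
blk=lambda im:im.max(2)<50
for nm,dd,box,z in(('spat',d,(425,170,500,210),.082),('spatS',s,(360,295,440,370),.08),('rackh',d,(95,215,125,265),.096),('rackhS',s,(180,120,220,145),.089)):
    m=mask(dd,blk,box); b,r=rect(m); P=onplane(dd,b,z); print(nm,m.sum(),b.round(1).tolist(),P.round(4).tolist(),P.mean(0).round(4))
for nm,f,box,z in (('tray',lambda im:(im[:,:,1]-im[:,:,0]<15)&(im.max(2)>60),(196,175,275,290),.018),('dishrow',lambda im:im.min(2)>150,(400,215,480,335),.076),('dishAll',lambda im:im.min(2)>150,(400,160,480,222),.072)):
    m=mask(d,f,box); b,r=rect(m); P=onplane(d,b,z); print(nm,m.sum(),b.round(1).tolist(),P.round(4).tolist(),P.mean(0).round(4))
a=cv2.resize(d['color'][160:340,395:495],None,fx=3.3,fy=3.3,interpolation=2)
b=cv2.resize(d['color'][170:290,90:280],None,fx=2.5,fy=2.5,interpolation=2)
o=np.zeros((600,800,3),np.uint8); o[:a.shape[0],:a.shape[1]]=a; o[:b.shape[0],330:330+b.shape[1]-8]=b[:,:470]
c=cv2.resize(s['color'][280:400,320:440],None,fx=2.3,fy=2.3,interpolation=2);o[310:310+c.shape[0],340:340+c.shape[1]]=c
cv2.imwrite('pics/crop.png',o[:,:,::-1])
E
```

```text
spat 232 [[447.6000061035156, 183.60000610351562], [487.5, 176.89999389648438], [488.5, 182.8000030517578], [448.6000061035156, 189.39999389648438]] [[0.6535, -0.2359, 0.082], [0.6665, -0.3116, 0.082], [0.6553, -0.3129, 0.082], [0.6424, -0.2373, 0.082]] [ 0.6544 -0.2744  0.082 ]
spatS 427 [[381.0, 322.0], [386.5, 316.5], [426.0, 356.0], [420.5, 361.5]] [[0.64, -0.2409, 0.08], [0.6528, -0.2352, 0.08], [0.666, -0.3131, 0.08], [0.654, -0.3174, 0.08]] [ 0.6532 -0.2767  0.08  ]
rackh 1 [[107.0, 234.0], [107.0, 234.0], [107.0, 234.0], [107.0, 234.0]] [[0.5542, 0.407, 0.096], [0.5542, 0.407, 0.096], [0.5542, 0.407, 0.096], [0.5542, 0.407, 0.096]] [0.5542 0.407  0.096 ]
rackhS 80 [[190.5, 132.39999389648438], [209.39999389648438, 127.0], [210.60000610351562, 131.0], [191.6999969482422, 136.39999389648438]] [[0.5132, 0.4025, 0.089], [0.5629, 0.4139, 0.089], [0.5601, 0.3925, 0.089], [0.5112, 0.3817, 0.089]] [0.5368 0.3977 0.089 ]
tray 6322 [[193.39999389648438, 187.39999389648438], [260.70001220703125, 181.5], [268.8999938964844, 275.8999938964844], [201.60000610351562, 281.79998779296875]] [[0.6556, 0.2644, 0.018], [0.6681, 0.1233, 0.018], [0.4736, 0.1047, 0.018], [0.4605, 0.2423, 0.018]] [0.5644 0.1837 0.018 ]
dishrow 3000 [[405.0, 273.0], [475.0, 273.0], [475.0, 330.0], [405.0, 330.0]] [[0.4848, -0.1529, 0.076], [0.4856, -0.2831, 0.076], [0.3815, -0.2789, 0.076], [0.3805, -0.1504, 0.076]] [ 0.4331 -0.2163  0.076 ]
dishAll 758 [[418.0, 186.0], [475.0, 186.0], [475.0, 217.0], [418.0, 217.0]] [[0.6504, -0.1833, 0.072], [0.6507, -0.2922, 0.072], [0.5909, -0.2895, 0.072], [0.5905, -0.1815, 0.072]] [ 0.6206 -0.2366  0.072 ]Traceback (most recent call last):
  File "<stdin>", line 16, in <module>
ValueError: could not broadcast input array from shape (300,470,3) into shape (300,467,3)
```

```bash
python3 - <<'E'
from h import *
d=load('top0'); s=load('side0')
print(proj(d,[[.634,-.1545,.075],[.644,-.2136,.082],[.6487,-.24,.082]]).round(1).tolist())
print(proj(s,[[.634,-.1545,.075],[.644,-.2136,.082],[.6487,-.24,.082]]).round(1).tolist())
o=np.zeros((600,800,3),np.uint8)
def put(im,x0,y0,x1,y1,f,X,Y):
    a=cv2.resize(im[y0:y1,x0:x1],None,fx=f,fy=f,interpolation=cv2.INTER_NEAREST); o[Y:Y+a.shape[0],X:X+a.shape[1]]=a
put(d['color'],395,160,495,340,3,0,0)
put(d['color'],95,170,275,290,2,310,0)
put(d['color'],95,210,155,275,4,310,250)
put(s['color'],325,280,435,400,2,560,250)
cv2.imwrite('pics/crop.png',o[:,:,::-1])
E
```

```text
[[403.6, 194.2], [435.9, 188.5], [449.9, 186.1]]
[[347.9, 284.1], [373.7, 306.6], [386.1, 318.9]]
```

View pics/crop.png

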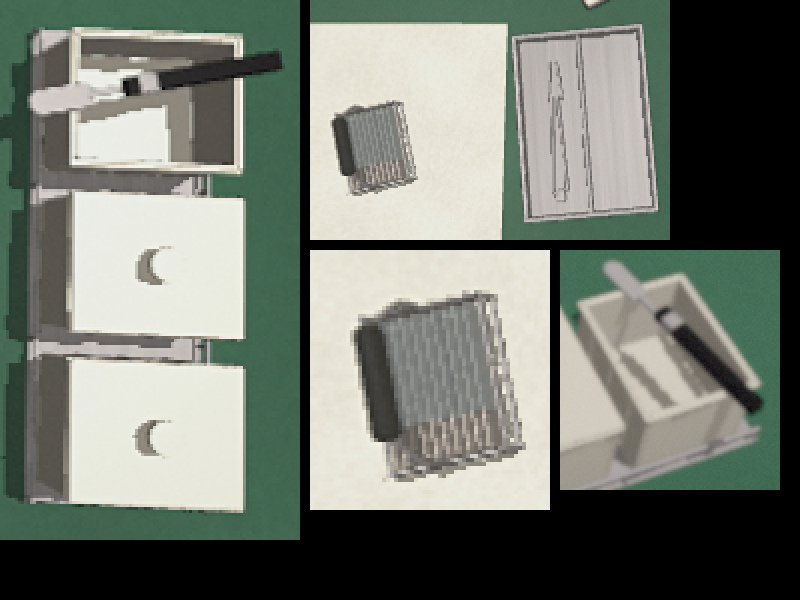

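The crops confirm the spatula estimate: predicted blade tip is (404,194), seen at (405,193). From them I read these corners:
- **Open rim:** (419.3,169.3), (476,171), (476,217.3), (419.3,215.7).
- **Tray:** (196.5,189), (260.5,183), (268.5,275), (203.5,280.5), with the right half empty.
- **Rack handle:** (106,229) to (117,257).

```bash
python3 - <<'E'
from h import *
d=load('top0'); s=load('side0')
L=np.linalg.norm
def q(n,px,z):
    P=onplane(d,px,z); e=[L(P[i]-P[(i+1)%4]) for i in range(4)]
    u=P[1]+P[2]-P[0]-P[3]; v=P[0]+P[1]-P[2]-P[3]
    print(n,P.mean(0).round(4),'sides',np.round(e,3),'ang12 %.3f'%np.arctan2(u[1],u[0]),'angv %.3f'%np.arctan2(v[1],v[0])); return P
q('dish',[(419.3,169.3),(476,171),(476,217.3),(419.3,215.7)],.072)
q('lidA',[(419,226),(476.3,226.3),(476.3,273),(419,269.7)],.076)
q('lidB',[(418,279.5),(476.3,282),(476,330),(418.3,326.5)],.076)
P=q('tray',[(196.5,189),(260.5,183),(268.5,275),(203.5,280.5)],.018)
# refine rims with mask
im=d['color'].astype(int)
# divider-based slot: centre at -y side by 33mm
P=q('rackhandle',[(106.25,229.25),(113.5,227.5),(117.25,257),(110.25,258.25)],.092)
m=(im.max(2)<75); z=np.zeros(m.shape,np.uint8); z[222:262,102:118]=m[222:262,102:118]
n,l,st,ce=cv2.connectedComponentsWithStats(z); k=1+np.argmax(st[1:,4]); y,x=np.nonzero(l==k); r=cv2.minAreaRect(np.c_[x,y].astype(np.float32)); b=cv2.boxPoints(r)
print(st[k],onplane(d,b,.092).round(4).tolist(),onplane(d,b,.092).mean(0))
# triangulate handle: side ray & top ray
c1,r1=rays(d,[b.mean(0)]);c2,r2=rays(s,[[200.5,131.7]])
a=np.linalg.lstsq(np.c_[r1[0],-r2[0]],c2-c1,rcond=None)[0]; print(c1+a[0]*r1[0],c2+a[1]*r2[0])
# blue caps
m=((im[:,:,2]-im[:,:,0])>60).astype(np.uint8); n,l,st,ce=cv2.connectedComponentsWithStats(m)
print([onplane(d,c,.114)[0].round(3).tolist() for c,t in zip(ce[1:],st[1:]) if t[4]>20])
q('tuberack',[(296,194),(336,191),(346,272),(304,276)],.08)
E
```

```text
dish [ 0.6366 -0.2394  0.072 ] sides [0.109 0.09  0.107 0.09 ] ang12 -1.598 angv -0.038
lidA [ 0.5307 -0.2339  0.076 ] sides [0.108 0.087 0.106 0.082] ang12 -1.597 angv -0.036
lidB [ 0.4276 -0.2293  0.076 ] sides [0.108 0.088 0.106 0.086] ang12 -1.615 angv -0.034
tray [0.5639 0.1814 0.018 ] sides [0.135 0.19  0.133 0.19 ] ang12 -1.477 angv 0.099
rackhandle [0.5375 0.3988 0.092 ] sides [0.014 0.056 0.014 0.055] ang12 -1.359 angv 0.181
[107 229  11  29 192] [[0.563, 0.4114, 0.092], [0.5654, 0.3988, 0.092], [0.5121, 0.3864, 0.092], [0.5098, 0.3989, 0.092]] [0.53757342 0.39890046 0.092     ]
[0.53753493 0.40112853 0.08704875] [0.53719979 0.40121377 0.08708347]
[[0.588, 0.031, 0.114], [0.569, 0.007, 0.114], [0.523, 0.024, 0.114], [0.507, -0.022, 0.114]]
tuberack [0.5592 0.0051 0.08  ] sides [0.077 0.154 0.079 0.156] ang12 -1.481 angv 0.105
```

servo_tool(
  deltas=[
    [[0.041,-0.039,0],[0,0,-0.0132],1],
    [[0.041,-0.039,0],[0,0,-0.0132],1],
    [[0.041,-0.039,0],[0,0,-0.0132],1],
    [[0.041,-0.039,0],[0,0,-0.0132],1],
    [[0.041,-0.039,0],[0,0,-0.0132],1],
    [[0.041,-0.039,0],[0,0,-0.0132],1],
  ],
)

```text
time_s: 0.6
eef_pos: [0.3029, 0.4895, 0.4044]
ee_rot: [-3.141, 0.0, 2.651]
contact_force: [-0.4, 0.7, -0.0]
gripper_width: 0.0853
gripper_force: 0.0
```

servo_tool(
  deltas=[
    [[0.041,-0.039,0],[0,0,-0.0132],0.3],
    [[0.041,-0.039,0],[0,0,-0.0132],0.3],
    [[0.041,-0.039,0],[0,0,-0.0132],0.3],
    [[0.041,-0.039,0],[0,0,-0.0132],0.3],
    [[0.041,-0.039,0],[0,0,-0.0132],0.3],
    [[0.041,-0.039,0],[0,0,-0.0132],0.3],
  ],
)

```text
time_s: 1.1
eef_pos: [0.4504, 0.3492, 0.4045]
ee_rot: [-3.141, -0.0, 2.402]
contact_force: [0.1, 0.1, 0.2]
gripper_width: 0.0255
gripper_force: 0.0
```

servo_tool(
  deltas=[
    [[0.0208,-0.0615,0],[0,0,-0.0132],0.3],
    [[0.0208,-0.0615,0],[0,0,-0.0132],0.3],
    [[0.0208,-0.0615,0],[0,0,-0.0132],0.3],
    [[0.0208,-0.0615,0],[0,0,-0.0132],0.3],
    [[0.0208,-0.0615,0],[0,0,-0.0132],0.3],
    [[0.0208,-0.0615,0],[0,0,-0.0132],0.3],
    [[0.0208,-0.0615,0],[0,0,-0.0132],0.3],
    [[0.0208,-0.0615,0],[0,0,-0.0132],0.3],
  ],
)

```text
time_s: 1.77
eef_pos: [0.5495, 0.0536, 0.4045]
ee_rot: [-3.141, -0.0, 2.071]
contact_force: [0.3, -0.3, -0.4]
gripper_width: 0.0255
gripper_force: 0.0
```

servo_tool(
  deltas=[
    [[0.0208,-0.0615,0],[0,0,-0.0132],0.3],
    [[0.0208,-0.0615,0],[0,0,-0.0132],0.3],
    [[0.0208,-0.0615,0],[0,0,-0.0132],0.3],
    [[0.0208,-0.0615,0],[0,0,-0.0132],0.3],
    [[0.0208,-0.0615,0],[0,0,-0.0132],0.3],
    [[0.0208,-0.0615,0],[0,0,-0.0132],0.3],
    [[0.0208,-0.0615,0],[0,0,-0.0132],0.3],
    [[0.0208,-0.0615,0],[0,0,-0.0132],0.3],
  ],
)

```text
time_s: 2.43
eef_pos: [0.6495, -0.2415, 0.4042]
ee_rot: [-3.141, -0.001, 1.739]
contact_force: [0.6, -0.3, -0.1]
gripper_width: 0.0256
gripper_force: 0.0
```

servo_tool(
  deltas=[
    [[0,0.001,-0.055],[0,0,0],0.3],
    [[0,0.001,-0.055],[0,0,0],0.3],
    [[0,0,-0.055],[0,0,0],0.3],
    [[0,0,-0.055],[0,0,0],0.3],
    [[0,0,-0.021],[0,0,0],0.3],
    [[0,0,-0.0215],[0,0,0],0.3],
    [[0,0,0],[0,0,0],0.3],
  ],
  force=30,
)

```text
time_s: 3.02
eef_pos: [0.6486, -0.2383, 0.2451]
ee_rot: [-3.139, -0.001, 1.741]
contact_force: [-0.2, -0.3, 0.6]
gripper_width: 0.0257
gripper_force: 0.0
```

```bash
python3 - <<'E'
from h import *
d=snap('side','s1')
a=cv2.resize(d['color'][240:400,300:440],None,fx=3.5,fy=3.5,interpolation=2)
cv2.imwrite('pics/s1c.png',a[:,:,::-1])
E
```

```text
(no output)
```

View pics/s1c.png

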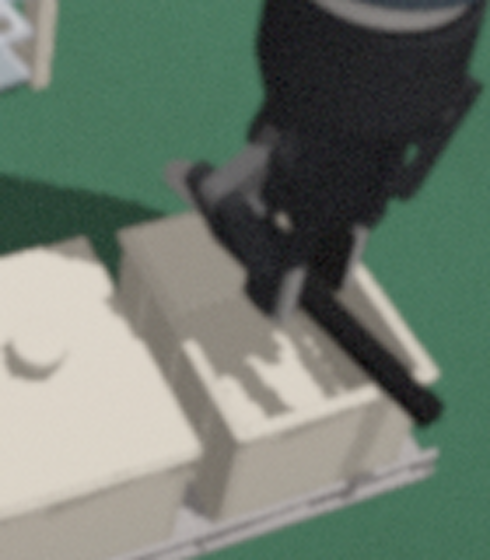

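The fingers straddle the handle: near finger at about (290,295) in the crop, far one at (352,250). I'll close and lift.

servo_tool(
  deltas=[
    [[0,0,0],[0,0,0],0.05],
    [[0,0,0],[0,0,0],0],
    [[0,0,0],[0,0,0],0],
    [[0,0,0],[0,0,0],0],
    [[0,0,0],[0,0,0],0],
    [[0,0,0],[0,0,0],0],
  ],
  force=40,
)

```text
time_s: 3.57
eef_pos: [0.65, -0.239, 0.2493]
ee_rot: [3.139, 0.002, 1.741]
contact_force: [0.5, 0.3, 6.2]
gripper_width: 0.0107
gripper_force: 41.8
```

servo_tool(
  deltas=[
    [[0,0,0.01],[0,0,0],0],
    [[0,0,0.03],[0,0,0],0],
    [[0,0,0.05],[0,0,0],0],
    [[0,0,0.05],[0,0,0],0],
    [[0,0,0.05],[0,0,0],0],
    [[0,0,0.05],[0,0,0],0],
    [[0,0,0.02],[0,0,0],0],
  ],
)

```text
time_s: 4.15
eef_pos: [0.6498, -0.2393, 0.4086]
ee_rot: [3.136, 0.003, 1.74]
contact_force: [0.7, -0.7, 0.3]
gripper_width: 0.01
gripper_force: 41.0
```

```bash
python3 - <<'E'
from h import *
d=snap('side','s2')
a=cv2.resize(d['color'][140:400,280:480],None,fx=2.2,fy=2.2,interpolation=2)
t=snap('top','t2');b=cv2.resize(t['color'][140:260,380:520],None,fx=2.4,fy=2.4,interpolation=2)
o=np.zeros((580,790,3),np.uint8);o[:a.shape[0],:a.shape[1]]=a;o[:b.shape[0],450:450+b.shape[1]]=b
cv2.imwrite('pics/s2c.png',o[:,:,::-1])
E
```

```text
(no output)
```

View pics/s2c.png

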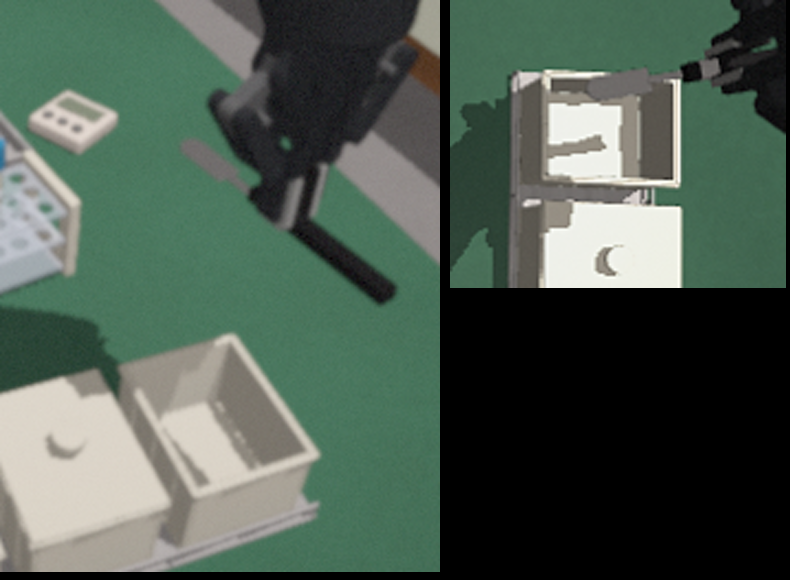

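The spatula is held and off the dish. Its blade tip is at (182,145) in the side crop and (588,88) in the top one, the handle end at (392,294). I'll triangulate its tilt.

```bash
python3 - <<'E'
from h import *
t=load('t2');s=load('s2')
c1,r1=rays(t,[[437.2,177]]);c2,r2=rays(s,[[362.5,205.5]])
a=np.linalg.lstsq(np.c_[r1[0],-r2[0]],c2-c1,rcond=None)[0]; A=c1+a[0]*r1[0];B=c2+a[1]*r2[0];print(A,B)
T=(A+B)/2
for z in (.21,.22,.225,.23,.24,.25,.26): 
    H=onplane(s,[[458.2,273.6]],z)[0]; print(z,H.round(4),np.linalg.norm(H-T).round(4),np.arctan2(*(T-H)[[1,0]]).round(3), ((T+H)/2).round(4))
E
```

```text
[ 0.63811811 -0.15844452  0.2307902 ] [ 0.63517538 -0.1572392   0.22976389]
0.21 [ 0.6906 -0.2954  0.21  ] 0.1491 1.944 [ 0.6636 -0.2266  0.2201]
0.22 [ 0.6814 -0.3024  0.22  ] 0.1517 1.871 [ 0.659  -0.2301  0.2251]
0.225 [ 0.6768 -0.3059  0.225 ] 0.1536 1.836 [ 0.6567 -0.2319  0.2276]
0.23 [ 0.6723 -0.3095  0.23  ] 0.1558 1.801 [ 0.6545 -0.2337  0.2301]
0.24 [ 0.6631 -0.3165  0.24  ] 0.1612 1.736 [ 0.6499 -0.2372  0.2351]
0.25 [ 0.654  -0.3236  0.25  ] 0.1678 1.675 [ 0.6453 -0.2407  0.2401]
0.26 [ 0.6448 -0.3306  0.26  ] 0.1755 1.618 [ 0.6407 -0.2442  0.2451]
```

servo_tool(
  deltas=[
    [[-0.0081,0.0405,0],[0,0,0.0298],0],
    [[-0.0081,0.0405,0],[0,0,0.0298],0],
    [[-0.0081,0.0405,0],[0,0,0.0298],0],
    [[-0.0081,0.0405,0],[0,0,0.0298],0],
    [[-0.0081,0.0405,0],[0,0,0.0298],0],
    [[-0.0081,0.0405,0],[0,0,0.0298],0],
    [[-0.0081,0.0405,0],[0,0,0.0298],0],
    [[-0.0081,0.0405,0],[0,0,0.0298],0],
  ],
)

```text
time_s: 4.92
eef_pos: [0.6093, -0.0427, 0.4012]
ee_rot: [-3.14, -0.003, 2.495]
contact_force: [-0.2, -0.2, -0.3]
gripper_width: 0.0105
gripper_force: 41.0
```

servo_tool(
  deltas=[
    [[-0.0081,0.0405,0],[0,0,0.0298],0],
    [[-0.0081,0.0405,0],[0,0,0.0298],0],
    [[-0.0081,0.0405,0],[0,0,0.0298],0],
    [[-0.0081,0.0405,0],[0,0,0.0298],0],
    [[-0.0081,0.0405,0],[0,0,0.0298],0],
    [[-0.0081,0.0405,0],[0,0,0.0298],0],
    [[-0.0081,0.0405,0],[0,0,0.0298],0],
    [[-0.0081,0.0405,0],[0,0,0.0298],0],
  ],
)

```text
time_s: 5.58
eef_pos: [0.5703, 0.1514, 0.4012]
ee_rot: [-3.141, -0.003, -3.039]
contact_force: [0.2, -0.3, -0.8]
gripper_width: 0.0103
gripper_force: 41.0
```

servo_tool(
  deltas=[
    [[0,0,-0.04],[0,0,0],0],
    [[0,0,-0.06],[0,0,0],0],
    [[0,0,-0.06],[0,0,0],0],
    [[0,0,-0.06],[0,0,0],0],
    [[0,0,-0.03],[0,0,0],0],
    [[0,0,0],[0,0,0],0],
  ],
)

```text
time_s: 6.08
eef_pos: [0.5682, 0.1496, 0.2471]
ee_rot: [-3.139, -0.011, -3.044]
contact_force: [-0.3, -0.2, -0.0]
gripper_width: 0.0105
gripper_force: 41.0
```

```bash
python3 - <<'E'
from h import *
s=snap('side','s3');t=snap('top','t3')
o=np.zeros((580,790,3),np.uint8)
a=cv2.resize(s['color'][120:270,160:340],None,fx=2.2,fy=2.2,interpolation=2);o[:a.shape[0],:a.shape[1]]=a
b=cv2.resize(t['color'][160:300,180:310],None,fx=2.8,fy=2.8,interpolation=2);o[:b.shape[0],400:400+b.shape[1]]=b
cv2.imwrite('pics/s3c.png',o[:,:,::-1]); print(arm.get_obs()['q'].round(2))
E
```

```text
[-0.38  0.64  0.06  1.8  -0.06  0.71  1.38]
```

View pics/s3c.png

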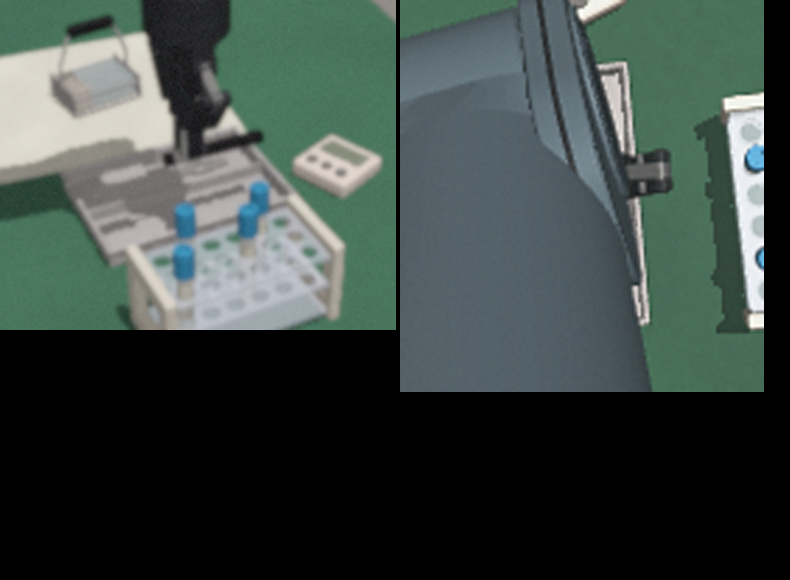

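The spatula now points lengthwise above the empty compartment, handle end at about (260,136) in the side crop. The arm hides it from the top camera. I'll check level and position with the side ray.

```bash
python3 - <<'E'
from h import *
s=load('s3'); u=np.array([-.995,-.0975,0]); g=np.array([.5682,.1496,.074])
for x in(-.075,.02,.085): print(x,((proj(s,g+u*x)-[160,120])*2.2).round(0))
for z in(.06,.074,.09,.1): print(z,onplane(s,[[278.5,182]],z).round(3))
E
```

```text
-0.075 [[261. 132.]]
0.02 [[169. 158.]]
0.085 [[101. 176.]]
0.06 [[0.648 0.17  0.06 ]]
0.074 [[0.64  0.151 0.074]]
0.09 [[0.63  0.128 0.09 ]]
0.1 [[0.625 0.115 0.1  ]]
```

servo_tool(
  deltas=[
    [[0.003,0,-0.02],[0,0,0],0],
    [[0.003,0,-0.03],[0,0,0],0],
    [[0,0,-0.025],[0,0,0],0],
    [[0,0,-0.015],[0,0,0],0],
    [[0,0,-0.005],[0,0,0],0],
    [[0,0,0],[0,0,0],0],
  ],
)

```text
time_s: 6.68
eef_pos: [0.5752, 0.1502, 0.1961]
ee_rot: [3.142, -0.0, -3.045]
contact_force: [0.5, 1.1, -0.3]
gripper_width: 0.0105
gripper_force: 41.0
```

servo_tool(
  deltas=[
    [[0,0,-0.004],[0,0,0],0],
    [[0,0,-0.004],[0,0,0],0],
    [[0,0,0],[0,0,0],0],
  ],
)

```text
time_s: 6.93
eef_pos: [0.5752, 0.1503, 0.1917]
ee_rot: [3.141, 0.001, -3.044]
contact_force: [0.3, 0.6, -0.5]
gripper_width: 0.0103
gripper_force: 41.0
```

servo_tool(
  deltas=[
    [[-0.003,0,-0.006],[0,0,0],0],
    [[0,0,-0.004],[0,0,0],0],
    [[0,0,0],[0,0,0],0],
  ],
)

```text
time_s: 7.18
eef_pos: [0.5729, 0.1502, 0.1849]
ee_rot: [-3.141, -0.001, -3.044]
contact_force: [0.4, 1.1, -0.4]
gripper_width: 0.0105
gripper_force: 41.0
```

servo_tool(
  deltas=[
    [[0,0,-0.004],[0,0,0],0],
    [[0,0,0],[0,0,0],0],
    [[0,0,0],[0,0,0],0],
  ],
)

```text
time_s: 7.43
eef_pos: [0.5732, 0.1502, 0.1829]
ee_rot: [-3.142, -0.0, -3.044]
contact_force: [0.3, -0.3, -1.7]
gripper_width: 0.0104
gripper_force: 41.0
```

servo_tool(
  deltas=[
    [[0,0,-0.004],[0,0,0],0],
    [[0,0,0],[0,0,0],0],
    [[0,0,0],[0,0,0],0],
  ],
)

```text
time_s: 7.68
eef_pos: [0.5733, 0.1502, 0.1805]
ee_rot: [-3.142, -0.0, -3.045]
contact_force: [-0.4, 0.5, -0.0]
gripper_width: 0.0103
gripper_force: 41.0
```

servo_tool(
  deltas=[
    [[0,0,-0.003],[0,0,0],0],
    [[0,0,0],[0,0,0],0],
    [[0,0,0],[0,0,0],0],
  ],
)

```text
time_s: 7.93
eef_pos: [0.5734, 0.1502, 0.1802]
ee_rot: [3.141, 0.0, -3.045]
contact_force: [-4.3, -0.6, 14.4]
gripper_width: 0.0105
gripper_force: 42.7
```

servo_tool(
  deltas=[
    [[0,0,0.002],[0,0,0],0.26],
    [[0,0,0],[0,0,0],0.26],
    [[0,0,0],[0,0,0],0.26],
    [[0,0,0.02],[0,0,0],0.26],
    [[0,0,0.05],[0,0,0],0.26],
    [[0,0,0.06],[0,0,0],0.6],
    [[0,0,0.06],[0,0,0],1],
    [[0,0,0.06],[0,0,0],1],
  ],
)

```text
time_s: 8.6
eef_pos: [0.573, 0.15, 0.3322]
ee_rot: [-3.142, -0.0, -3.045]
contact_force: [0.7, -0.2, 0.5]
gripper_width: 0.0579
gripper_force: 0.0
```

servo_tool(
  deltas=[
    [[-0.015,0.06,0.03],[0,0,0],1],
    [[-0.015,0.06,0.03],[0,0,0],1],
    [[-0.015,0.06,0.03],[0,0,0],1],
    [[-0.015,0.06,0],[0,0,0],1],
    [[0,0.06,0],[0,0,0],1],
    [[0,0.06,0],[0,0,0],1],
    [[0,0.05,0],[0,0,0],1],
  ],
)

```text
time_s: 9.18
eef_pos: [0.5362, 0.399, 0.385]
ee_rot: [3.14, 0.0, -3.043]
contact_force: [0.4, -0.2, -0.3]
gripper_width: 0.0855
gripper_force: 0.0
```

```bash
python3 - <<'E'
from h import *
s=snap('side','s4');t=snap('top','t4')
o=np.zeros((590,790,3),np.uint8)
a=cv2.resize(s['color'][110:250,110:310],None,fx=2,fy=2,interpolation=2);o[:a.shape[0],:a.shape[1]]=a
b=cv2.resize(t['color'][170:295,185:310],None,fx=3,fy=3,interpolation=2);o[:b.shape[0],405:405+b.shape[1]]=b
c=cv2.resize(t['color'][170:290,90:200],None,fx=2.4,fy=2.4,interpolation=2);o[295:295+c.shape[0],:c.shape[1]]=c
cv2.imwrite('pics/s4c.png',o[:,:,::-1])
E
```

```text
(no output)
```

View pics/s4c.png

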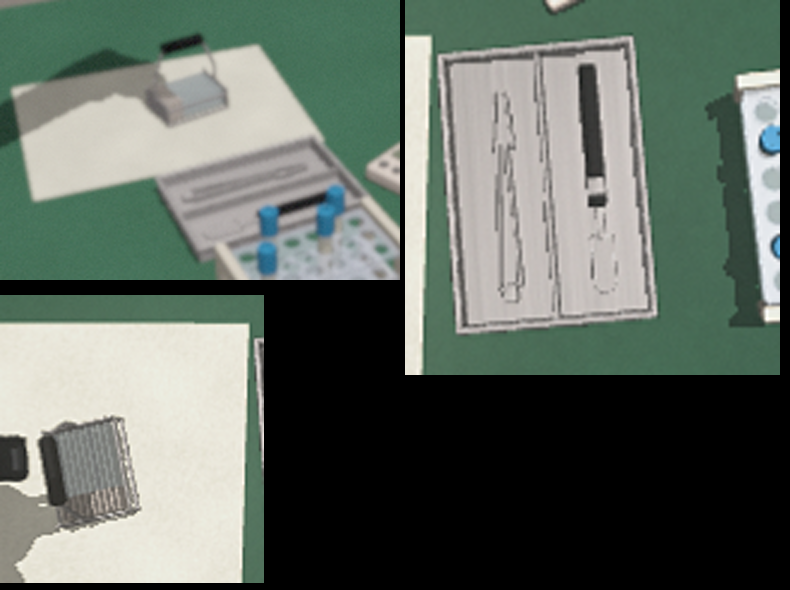

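The spatula lies flat in the empty compartment: its ends are at (585,65) and (605,293) in the top crop, middle (595,179), against a compartment middle of about (596,183). The rack is unmoved. Next I'll refine the rack handle angle.

```bash
python3 - <<'E'
from h import *
for tag,box,th in(('top0',(102,222,120,262),80),('side0',(180,120,220,142),70)):
    d=load(tag); g=d['color'].max(2); a,b,c,e=box
    m=np.zeros(g.shape,np.uint8); m[b:e,a:c]=g[b:e,a:c]<th
    n,l,st,ce=cv2.connectedComponentsWithStats(m); k=1+np.argmax(st[1:,4]); y,x=np.nonzero(l==k)
    for z in(.089,.094):
        P=onplane(d,np.c_[x,y],z)[:,:2]; C=P.mean(0); v=np.linalg.svd(P-C)[2][0]; v*=np.sign(v[0]); pr=(P-C)@v
        print(tag,z,len(x),C.round(4),'ang %.3f'%np.arctan2(v[1],v[0]),'len %.3f'%np.ptp(pr),'mid',(C+v*(pr.max()+pr.min())/2).round(4))
d=load('t4');P=onplane(d,[[185+(585-405)/3,170+65/3],[185+(605-405)/3,170+293/3]],.01);print(P.round(3),P.mean(0).round(4))
E
```

```text
top0 0.089 193 [0.5374 0.4002] ang 0.231 len 0.055 mid [0.5376 0.4003]
top0 0.094 193 [0.5374 0.3979] ang 0.231 len 0.055 mid [0.5376 0.398 ]
side0 0.089 110 [0.5364 0.3982] ang 0.339 len 0.057 mid [0.5372 0.3985]
side0 0.094 110 [0.5345 0.3886] ang 0.339 len 0.056 mid [0.5353 0.3889]
[[0.648 0.157 0.01 ]
 [0.49  0.141 0.01 ]] [0.5687 0.1488 0.01  ]
```

servo_tool(
  deltas=[
    [[0.002,0.001,-0.03],[0,0,0.0218],1],
    [[0,0,-0.05],[0,0,0.0218],1],
    [[0,0,-0.05],[0,0,0],1],
    [[0,0,-0.05],[0,0,0],1],
    [[0,0,-0.04],[0,0,0],1],
    [[0,0,-0.014],[0,0,0],1],
    [[0,0,0],[0,0,0],0.6],
    [[0,0,0],[0,0,0],0.4],
  ],
  force=60,
)

```text
time_s: 9.95
eef_pos: [0.539, 0.3966, 0.2447]
ee_rot: [3.141, 0.001, -2.908]
contact_force: [-0.4, 0.2, 0.3]
gripper_width: 0.0634
gripper_force: 0.0
```

servo_tool(
  deltas=[
    [[0,0,0],[0,0,0],0.25],
    [[0,0,0],[0,0,0],0.2],
    [[0,0,0],[0,0,0],0.15],
    [[0,0,0],[0,0,0],0.1],
    [[0,0,0],[0,0,0],0.05],
    [[0,0,0],[0,0,0],0],
    [[0,0,0],[0,0,0],0],
    [[0,0,0],[0,0,0],0],
  ],
)

```text
time_s: 10.62
eef_pos: [0.5386, 0.3975, 0.2444]
ee_rot: [3.14, 0.001, -2.907]
contact_force: [-1.2, 1.7, 6.3]
gripper_width: 0.011
gripper_force: 61.9
```

servo_tool(
  deltas=[
    [[0,0,0.01],[0,0,0],0],
    [[0,0,0.025],[0,0,0],0],
    [[0,0,0.04],[0,0,0],0],
    [[0,0,0.05],[0,0,0],0],
    [[0,0,0.05],[0,0,0],0],
    [[0,0,0.05],[0,0,0],0],
    [[0,0,0.04],[0,0,0],0],
    [[0,0,0.015],[0,0,0],0],
  ],
)

```text
time_s: 11.28
eef_pos: [0.5393, 0.3966, 0.4165]
ee_rot: [3.14, 0.005, -2.908]
contact_force: [0.9, 1.2, -2.5]
gripper_width: 0.0111
gripper_force: 60.8
```

```bash
python3 - <<'E'
from h import *
s=snap('side','s5');t=snap('top','t5')
o=np.zeros((590,790,3),np.uint8)
a=cv2.resize(s['color'][20:190,120:320],None,fx=2,fy=2,interpolation=2);o[:a.shape[0],:a.shape[1]]=a
b=cv2.resize(t['color'][170:300,50:230],None,fx=2.1,fy=2.1,interpolation=2);o[:b.shape[0],405:405+b.shape[1]]=b
cv2.imwrite('pics/s5c.png',o[:,:,::-1])
E
```

```text
(no output)
```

View pics/s5c.png

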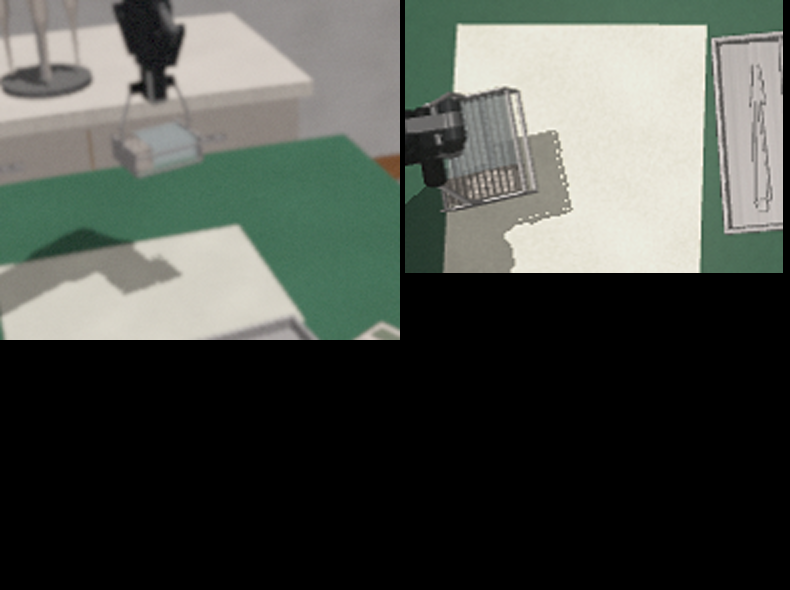

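The rack hangs level from the grip, in the side crop (155,145) and the top crop (485,150). I'll carry it across with its underside at about 0.17 m, above the 0.114 m tubes.

servo_tool(
  deltas=[
    [[0.0068,-0.02,0],[0,0,-0.0245],0],
    [[0.0068,-0.035,0],[0,0,-0.0245],0],
    [[0.0068,-0.044,0],[0,0,-0.0245],0],
    [[0.0068,-0.044,0],[0,0,-0.0245],0],
    [[0.0068,-0.044,0],[0,0,-0.0245],0],
    [[0.0068,-0.044,0],[0,0,-0.0245],0],
    [[0.0068,-0.044,0],[0,0,-0.0245],0],
    [[0.0068,-0.044,0],[0,0,-0.0245],0],
  ],
)

```text
time_s: 12.05
eef_pos: [0.5704, 0.2036, 0.4091]
ee_rot: [-3.138, -0.003, 2.756]
contact_force: [0.5, 0.3, -2.7]
gripper_width: 0.011
gripper_force: 60.7
```

servo_tool(
  deltas=[
    [[0.0068,-0.044,0],[0,0,-0.0245],0],
    [[0.0068,-0.044,0],[0,0,-0.0245],0],
    [[0.0068,-0.044,0],[0,0,-0.0245],0],
    [[0.0068,-0.044,0],[0,0,-0.0245],0],
    [[0.0068,-0.044,0],[0,0,-0.0245],0],
    [[0.0068,-0.044,0],[0,0,-0.0245],0],
    [[0.0068,-0.044,0],[0,0,-0.0245],0],
    [[0.0068,-0.044,0],[0,0,-0.0245],0],
  ],
)

```text
time_s: 12.72
eef_pos: [0.6029, -0.0072, 0.4093]
ee_rot: [-3.138, -0.002, 2.14]
contact_force: [0.7, 0.8, -3.0]
gripper_width: 0.0111
gripper_force: 60.7
```

servo_tool(
  deltas=[
    [[0.0068,-0.044,0],[0,0,-0.0245],0],
    [[0.0068,-0.044,0],[0,0,-0.0245],0],
    [[0.0068,-0.044,0],[0,0,-0.0245],0],
    [[0.0068,-0.044,0],[0,0,-0.0245],0],
    [[0.0068,-0.044,0],[0,0,-0.0245],0],
    [[0.0068,-0.044,0],[0,0,-0.0245],0],
    [[0.0068,-0.044,0],[0,0,-0.0245],0],
    [[0.0068,-0.035,0],[0,0,-0.0245],0],
  ],
)

```text
time_s: 13.38
eef_pos: [0.6353, -0.2139, 0.4091]
ee_rot: [-3.137, 0.001, 1.523]
contact_force: [-0.1, 1.0, -2.4]
gripper_width: 0.0109
gripper_force: 60.7
```

servo_tool(
  deltas=[
    [[0,-0.02,0],[0,0,0],0],
    [[0,0,0],[0,0,0],0],
    [[0,0,0],[0,0,0],0],
  ],
)

```text
time_s: 13.63
eef_pos: [0.6359, -0.2232, 0.4101]
ee_rot: [-3.139, -0.001, 1.53]
contact_force: [0.8, 1.4, -2.6]
gripper_width: 0.0111
gripper_force: 60.7
```

servo_tool(
  deltas=[
    [[0,-0.0265,0],[0,0,0],0],
    [[0,0,-0.02],[0,0,0],0],
    [[0,0,-0.03],[0,0,0],0],
    [[0,0,-0.03],[0,0,0],0],
    [[0,0,-0.03],[0,0,0],0],
    [[0,0,-0.013],[0,0,0],0],
    [[0,0,0],[0,0,0],0],
    [[0,0,0],[0,0,0],0],
  ],
)

```text
time_s: 14.3
eef_pos: [0.6365, -0.2385, 0.3375]
ee_rot: [-3.141, -0.001, 1.53]
contact_force: [0.6, 0.4, -1.6]
gripper_width: 0.011
gripper_force: 60.7
```

```bash
python3 - <<'E'
from h import *
s=snap('side','s6');t=snap('top','t6'); print(arm.get_obs()['eef_pos'],arm.get_obs()['ee_rot'])
o=np.zeros((590,790,3),np.uint8)
a=cv2.resize(s['color'][240:400,310:440],None,fx=3,fy=3,interpolation=2);o[:a.shape[0],:a.shape[1]]=a
b=cv2.resize(t['color'][140:290,395:520],None,fx=3,fy=3,interpolation=2);o[:b.shape[0],400:400+b.shape[1]]=b
cv2.imwrite('pics/s6c.png',o[:,:,::-1])
E
```

```text
[ 0.63688374 -0.23930376  0.33896522] [3.13972858e+00 4.71901049e-04 1.52898223e+00]
```

View pics/s6c.png

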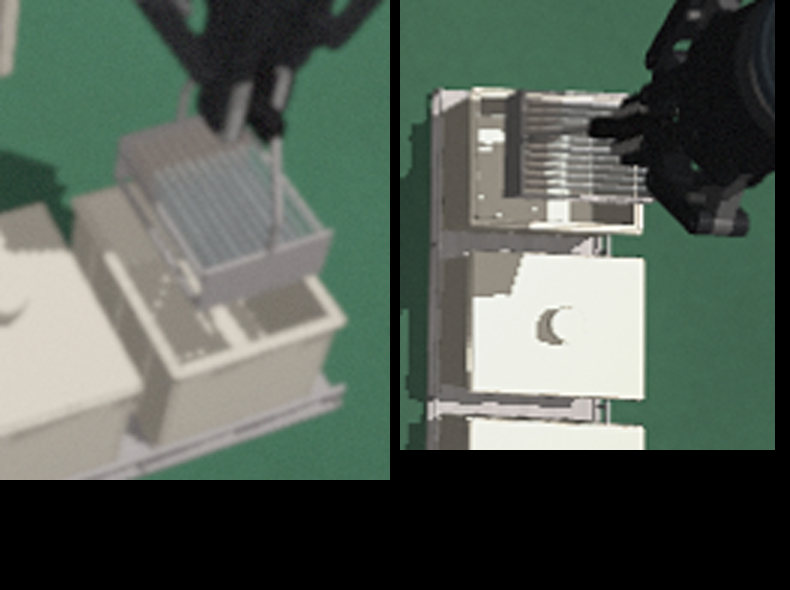

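The rack hangs over the open dish. In the side crop its lower corners are at (120,180), (200,306) and (330,262). In the top crop its left edge is at x≈508 and its sides at y≈92 and 197. I'll compare these with the expected centred pose.

```bash
python3 - <<'E'
from h import *
s=load('s6');t=load('t6'); C=np.array([.6366,-.2394]);a=1.529
R=np.array([[np.cos(a),-np.sin(a)],[np.sin(a),np.cos(a)]])
for z in(.088,.094,.094+.03):
  P=np.c_[np.array([[42,32],[42,-32],[-42,-32],[-42,32]])/1e3@R.T+C,[z]*4]
  print(z,P[:,:2].round(3).tolist(),'side',((proj(s,P)-[310,240])*3).round(0).tolist(),'top',((proj(t,P)-[395,140])*3+[400,0]).round(0).tolist())
rim=np.c_[np.array([[55,45],[55,-45],[-55,-45],[-55,45]])/1e3@R.T+C,[.072]*4]
print('rim side',((proj(s,rim)-[310,240])*3).round(0).tolist(),'top',((proj(t,rim)-[395,140])*3+[400,0]).round(0).tolist())
E
```

```text
0.088 [[0.606, -0.196], [0.67, -0.199], [0.667, -0.283], [0.603, -0.28]] side [[108.0, 187.0], [223.0, 156.0], [314.0, 285.0], [191.0, 324.0]] top [[500.0, 204.0], [501.0, 103.0], [636.0, 108.0], [636.0, 210.0]]
0.094 [[0.606, -0.196], [0.67, -0.199], [0.667, -0.283], [0.603, -0.28]] side [[109.0, 179.0], [225.0, 147.0], [317.0, 277.0], [193.0, 316.0]] top [[504.0, 203.0], [505.0, 101.0], [641.0, 107.0], [641.0, 209.0]]
0.124 [[0.606, -0.196], [0.67, -0.199], [0.667, -0.283], [0.603, -0.28]] side [[116.0, 136.0], [235.0, 105.0], [331.0, 234.0], [204.0, 274.0]] top [[523.0, 197.0], [523.0, 91.0], [665.0, 97.0], [665.0, 204.0]]
rim side [[69.0, 196.0], [227.0, 153.0], [346.0, 320.0], [173.0, 377.0]] top [[470.0, 226.0], [472.0, 87.0], [644.0, 94.0], [645.0, 234.0]]
```

The rim and the rack's upper edges match the centred prediction to about 1 px. I'll lower 7 mm to mid-range, let it settle and hand in.

servo_tool(
  deltas=[
    [[0,0,-0.006],[0,0,0],0],
    [[0,0,-0.006],[0,0,0],0],
    [[0,0,0],[0,0,0],0],
    [[0,0,0],[0,0,0],0],
    [[0,0,0],[0,0,0],0],
    [[0,0,0],[0,0,0],0],
    [[0,0,0],[0,0,0],0],
    [[0,0,0],[0,0,0],0],
  ],
)

```text
time_s: 15.07
eef_pos: [0.6364, -0.2395, 0.3307]
ee_rot: [3.141, 0.0, 1.528]
contact_force: [0.6, 0.1, -2.5]
gripper_width: 0.0112
gripper_force: 60.7
```

servo_tool(
  deltas=[
    [[0,0,0],[0,0,0],0],
    [[0,0,0],[0,0,0],0],
    [[0,0,0],[0,0,0],0],
    [[0,0,0],[0,0,0],0],
  ],
)

```text
time_s: 15.4
eef_pos: [0.6364, -0.2395, 0.3306]
ee_rot: [3.142, 0.0, 1.528]
contact_force: [0.3, 0.3, -2.7]
gripper_width: 0.0111
gripper_force: 60.7
```

```bash
python3 -c "
from workcell import arm
print(arm.close_job())"
```

```text
the job is handed in; nothing more can be done
None
```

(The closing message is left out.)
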